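Load the recorder drum and wind its clock

ROBOT

A 6-joint arm with a two-finger parallel gripper is mounted at the origin on the work surface. World frame = base frame: x ahead of the robot, y to its left, z up, the work surface at z = 0. Lengths are in m, angles in degrees, forces in N, time in s.
With the tool pointing down it reaches from about 0.375 to 0.9 m from the base axis. Payload 3.1 kg.
Tool frame: the origin (TCP) lies at the very end of the fingers, on their centre line; the grasp point (between the pads) lies 19 mm behind it (bot.tcp_to_grasp is the distance from the TCP to the grasp point, in m); z points along the fingers, y is the line along which they close (so a half turn about z gives the same grasp; the last joint's range is limited). The gripper opens to 87 mm and grips with 3 to 60 N. Pads are 19 mm wide; open, the fingers measure 117 mm over their backs; the gripper's body (75 mm by 190 mm) begins 51 mm behind the grasp point.
Start: joints at [-10.227, 30.224, 82.088, -0, 67.689, -10.227], TCP at [0.625, 0, 0.223] pointing down, gripper open.
Joint ranges: [-176.69, 176.69], [-43.24, 126.21], [12.49, 139.97], [-82, 262], [0, 151.66], [-163.58, 163.58]. Speed limits (degrees/s): [159.86, 159.86, 180, 180, 180, 180].

INTERFACE

Orientations are given as a 3x3 rotation matrix whose columns are the frame's x, y, z axes.
In Python, from rig import telemetry, capture, camera_info, job, bot gives the robot as it stands. The module is installed in compiled form; this text tells all that it offers.
- The arm moves only by the tool carry_out, never from a script. Its argument "deltas" is a list that holds one entry, the list of rows, each a list of 7 numbers: the shift along the tool's x, y, z scaled (see below), then the turn, a rotation vector about the tool's x, y, z scaled (see below), then the closure, from -1 (fully open) to 1 (shut). In form: [[[dx, dy, dz, ax, ay, az, claw], ...]]. A call has exactly 10 rows; each row is the pose to reach, as a shift and turn from the pose commanded when the call began, along the tool's axes at that moment, turning the shorter way round; what a row does not reach only later rows make up. The controller multiplies each number of a shift by 15 cm and each number of a turn by 360 degrees. A row lasts 1/12 s, in which the tool goes at most 41.7 mm and 7.16 degrees, less where a joint would pass 70% of its speed; a pose out of reach is approached as far as the arm can. A call with a number of a shift or a turn outside -1 to 1 is refused whole. A call with a gripper value outside its range is refused whole. The fingers move at their own pace and stop on an object; the grip force is fixed at half the most. Time passes only in rows, so rows that repeat a pose let the fingers close, or fill a call up. It gives the time, the measured TCP pose, the force, the opening and the grip force at its end, in the units of the state.
- telemetry.read_state(): the state, without advancing time (a new reading comes with each control period).
- capture(name): name is "scene" or "side" or "wrist"; returns the picture (480x640x3 uint8, red, green, blue); there is no depth.
- camera_info(name): a dict with "mtx" (3x3 intrinsics, pixels), "k1" (the pictures are not rectified: a ray, as slopes to the right and down, at radius r is drawn at 1 + k1 r^2 times it, then the intrinsics apply), "cam_to_world" (4x4, takes a point from camera to world coordinates); the wrist camera has in their place "T_tool_cam" (4x4, takes a point from camera to tool coordinates, whose origin is the TCP and whose axes are the flange's). Camera axes: x right, y down, z forward; pixel columns grow to the right and rows downward; lengths in m; the calibration is good to about 2 mm. A picture is of the moment at which its call begins: read the wrist's pose just before it. camera_info takes no time and is no camera call.
- job.hand_in(): hands the job in; it is judged then, once.
The state is a dict: "time_s": time; "joint_positions": joint angles; "qvel": joint speeds; "tau": joint torques, N m; "position": TCP position; "tcp_rot": TCP orientation; "force": force on the tool from outside, world axes, zero at the start; "moment": the same for the moment, N m; "opening": opening from 0.0 (shut) to 1.0 (fully open); "grasp_force": force on a finger pad.
Only numpy, scipy, OpenCV 4.12 (cv2) and the standard library are available. Lean on these libraries where they do the work, as an engineer would, in place of code of your own. Each camera call takes 0.05 s, during which the arm holds its last target. There are 200 camera calls.

TASK

Take the tall drum off its slanted peg on the wooden stand and lower it gently, not dropping it, over the upright spindle of the grey clock unit until it sits flat on the steel disc. Then wind the key on the same unit clockwise (seen from above) until it comes to its stop, and let go. Leave the short drum, the jar, the beaker and the logbook where they are.

Things in the scene. Friction and masses are not known exactly. Their poses are not given: they have to be found in the camera images.
- tall_drum: The drum to load: aluminium-flanged spool, paper-covered, 0.2-0.4 kg, 135 mm long. Origin: centre of its underside. Along its z: flange 86 mm in diameter (0-6), barrel 74 mm (6-79), flange 86 mm (79-85), round grip hub 36 mm (85-135); a 23 mm bore runs right through. It starts on one of the stand's pegs, z leaning 25 degrees from vertical to the stand's -x (robot) side.
- tall_drum_hub (a point): The grip point on the tall drum: on its axis inside the hub, 112 mm above its underside (23 mm below the hub's end), axes as the drum's.
- short_drum: A drum of the same make on the other peg, not wanted now: the same diameters but its barrel part ends at 45 mm and its hub at 95 mm. Origin: centre of its underside, z along its axis.
- stand: Wooden stand, 140 x 300 mm (x, y), fixed. Origin: centre of its underside. Its sloping board (25 degrees from level, middle 62 mm high, higher at +x) faces the robot and has two steel pegs square to it at y = +75 and -75 mm, 18 mm in diameter, 35 mm long, ends tapered. Either drum may be on either peg.
- clock: Grey painted clock unit, a flat box 140 x 280 x 50 mm (x, y, z), fixed to the bench. Origin: centre of its underside. On its top stand the seat disc with the spindle (y = +75 mm) and the winding key (y = -75 mm).
- spindle_foot (a point): Centre of the top face of the seat disc (80 mm in diameter), 55 mm above the bench, where the centre of the drum's underside belongs. z up along the spindle.
- spindle_tip (a point): Tip of the upright steel spindle, 65 mm above the seat disc. The spindle is 18 mm in diameter, tapering to 7 mm over its last 13 mm.
- key_grip (a point): Middle of the winding key's wing: an upright brass plate 60 mm long (along its own x), 10 mm thick (y) and 30 mm high (z), on a vertical shaft through this point; the point is 93 mm above the bench, the wing's top at 108 mm. It turns with the key.
- key (a joint): Turn of the winding key, rad: grows clockwise seen from above, from 0 (run down) to the stop at 3.4 (fully wound). It stays where it is left; it resists with 0.1 to 0.15 N m. At 0 the wing lies along the clock unit's x; at q it is turned -q about z.
- reagent_jar: Amber glass jar with a black cap, 64 mm in diameter, 125 mm high, bystander. Origin: centre of its underside.
- steel_beaker: Steel beaker, 84 mm across the rim, 95 mm high, bystander. Origin: centre of its underside.
- logbook: Closed dark logbook lying flat, 106 x 150 x 28 mm, bystander. Origin: centre of its underside.
Mind the look-alikes: they are no part of the job. What is shaped like the tall_drum but blue is not meant.

How it is judged (in metres and radians):
On the way, in this order (a step that is already met when the one before it is completed fails the run):
1. the tall drum sits flat on the seat disc, over the spindle, and is let go (horizontal distance between tall_drum and spindle_foot below 0.006 m and z of tall_drum in the frame of spindle_foot between -0.004 and 0.004 m and angle between tall_drum's own z axis and vertical below 0.06 rad and contact force between the fingers and tall_drum below 0.1 N), for 0.2 s.
2. then the key is wound to its stop (value of joint key above 3.2 rad), for 0.2 s.
At the end, for the whole second after the job is handed in: The tall drum stands at rest on the seat disc with the spindle in its bore (underside within 4 mm of the disc's face, centre within 6 mm, upright within 0.06 rad), and the key is wound to its stop (joint above 3.2 of 3.4 rad) (horizontal distance between tall_drum and spindle_foot below 0.006 m and z of tall_drum in the frame of spindle_foot between -0.004 and 0.004 m and angle between tall_drum's own z axis and vertical below 0.06 rad and linear speed of tall_drum below 0.02 m/s and value of joint key above 3.2 rad); the robot touches nothing.
It fails at once if the drum is dropped or slammed down the spindle (faster than 0.4 m/s over it) (horizontal distance between tall_drum and spindle_foot below 0.03 m and z of tall_drum in the frame of spindle_foot below 0.065 m and linear speed of tall_drum above 0.4 m/s).
It fails at once if the short drum is moved more than 25 mm (distance of short_drum from where it was at the start of the episode above 0.025 m).
It fails at once if the jar is moved more than 25 mm (distance of reagent_jar from where it was at the start of the episode above 0.025 m).
It fails at once if the beaker is moved more than 25 mm (distance of steel_beaker from where it was at the start of the episode above 0.025 m).
It fails at once if the logbook is moved more than 25 mm (distance of logbook from where it was at the start of the episode above 0.025 m).
It also fails if it takes over 70 s, if anything falls off the work surface, if the arm or the gripper's body presses on something with over 40 N, if the wrist force passes 120 N, or if a joint passes its speed limit or range.

## Working session

There is one attempt and no reset: what is moved stays moved. The work goes in short steps, Python scripts to look and compute and a tool call to move; the robot and the scene stay as the last step left them, time stands still between calls to the robot, and variables do not carry over. Pictures are saved under pics/ and viewed, at most 10 in all, crops included, and the job is handed in when it is done.

Besides the shell and the picture viewer there is one more tool, called after "Call:" by a JSON object that holds its "fn" and its "kwargs", one argument or row to a line. carry_out: Moves the arm, as the interface text tells. Its arguments: {"type":"object","properties":{"deltas":{"type":"array","items":{"type":"array","items":{"type":"array","items":{"type":"number"}}}}},"required":["deltas"]}

```bash
mkdir -p pics
python3 - <<'E'
from rig import *
import cv2,numpy as np
np.set_printoptions(precision=4,suppress=True)
s=telemetry.read_state();print(s)
a=[]
for n in ("scene","side","wrist"):
    im=capture(n);cv2.imwrite(f"pics/{n}0.png",im[:,:,::-1]);print(n,camera_info(n))
E
```

```text
{'time_s': 0.0, 'joint_positions': array([-10.2276,  30.2787,  82.1576,  -0.0003,  67.6901, -10.2281]), 'qvel': array([-0.0303, -0.0915, -0.0425, -0.0829,  0.051 , -0.0198]), 'tau': array([ -0.0005, -44.0045, -17.6594,   0.0633,   0.0583,  -0.0002]), 'position': array([0.6243, 0.0002, 0.2216]), 'tcp_rot': array([[-0.    ,  1.    , -0.0022],
       [ 1.    ,  0.    ,  0.0004],
       [ 0.0004, -0.0022, -1.    ]]), 'force': array([-0.1348,  0.2792, -0.4097]), 'moment': array([-0.0699, -0.0032,  0.0028]), 'grasp_force': 0.0, 'opening': 1.0027595370586706}
scene {'mtx': array([[555.5936,   0.    , 314.8316],
       [  0.    , 555.5936, 237.1931],
       [  0.    ,   0.    ,   1.    ]]), 'k1': -0.12751328156289654, 'cam_to_world': array([[ 0.3429,  0.7046, -0.6213,  1.3981],
       [ 0.9394, -0.2558,  0.2284, -0.3599],
       [ 0.002 , -0.6619, -0.7496,  1.0405],
       [ 0.    ,  0.    ,  0.    ,  1.    ]])}
side {'mtx': array([[563.1337,   0.    , 314.7444],
       [  0.    , 563.1337, 250.3036],
       [  0.    ,   0.    ,   1.    ]]), 'k1': -0.13683967718128648, 'cam_to_world': array([[ 0.7429, -0.3352,  0.5795, -0.1587],
       [-0.6693, -0.3581,  0.6509, -1.0126],
       [-0.0106, -0.8714, -0.4904,  0.8176],
       [ 0.    ,  0.    ,  0.    ,  1.    ]])}
wrist {'mtx': array([[387.5425,   0.    , 318.8765],
       [  0.    , 387.5425, 245.2094],
       [  0.    ,   0.    ,   1.    ]]), 'k1': 0.0013861034493195439, 'T_tool_cam': array([[ 0.0007, -0.9643, -0.2647,  0.0721],
       [ 1.    ,  0.0011, -0.0012, -0.0006],
       [ 0.0015, -0.2647,  0.9643, -0.1617],
       [ 0.    ,  0.    ,  0.    ,  1.    ]])}
```

View pics/scene0.png

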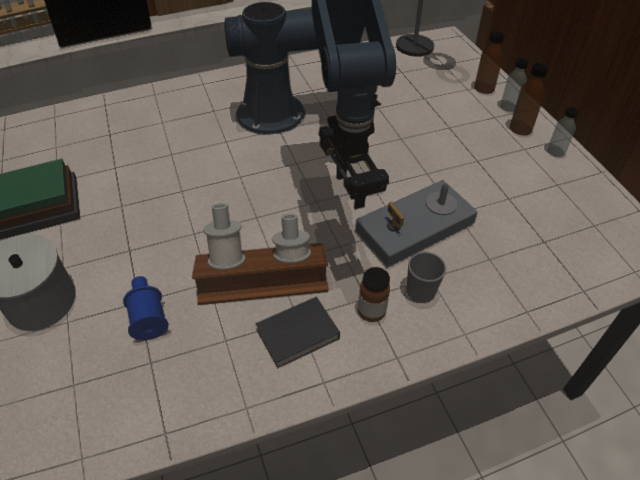

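View pics/side0.png

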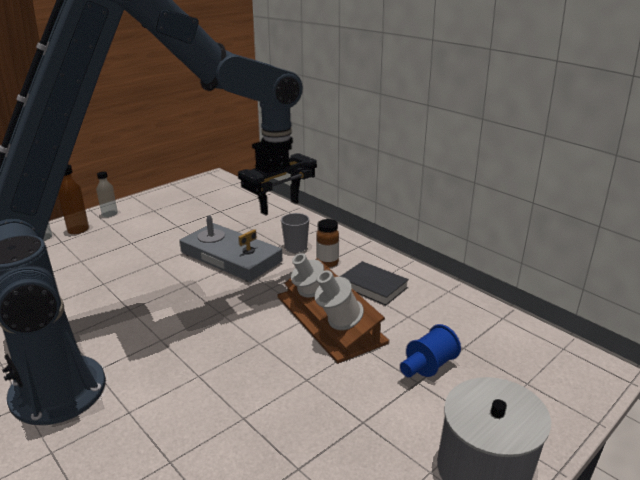

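Candidates: white drum at scene (223,240) / side (338,300), which is taller; white drum at scene (291,240) / side (307,278), which is shorter; blue spool at scene (145,310) / side (432,352), which is a decoy. I choose the white one with the long barrel, and I'll check it in close crops.

```bash
cat > h.py <<'E'
from rig import *
import cv2,numpy as np
np.set_printoptions(precision=4,suppress=True)
def ray(n,px,T=None):
    c=camera_info(n);k=c['k1'];f=c['mtx']
    d=np.array([(px[0]-f[0,2])/f[0,0],(px[1]-f[1,2])/f[1,1]]);u=d.copy()
    for _ in range(20): u=d/(1+k*(u@u))
    T=c['cam_to_world'] if T is None else T
    v=T[:3,:3]@np.array([*u,1]);return T[:3,3],v/np.linalg.norm(v)
def plane(n,px,z,T=None):
    o,v=ray(n,px,T);return o+v*(z-o[2])/v[2]
def tri(*obs):
    A=np.zeros((3,3));b=np.zeros(3);R=[]
    for o,v in obs:
        P=np.eye(3)-np.outer(v,v);A+=P;b+=P@o;R.append((P,o))
    x=np.linalg.solve(A,b);return x,max(np.linalg.norm(P@(x-o)) for P,o in R)
def proj(n,p,T=None):
    c=camera_info(n);T=c['cam_to_world'] if T is None else T
    q=np.linalg.inv(T)@np.array([*p,1]);u=q[:2]/q[2];u=u*(1+c['k1']*(u@u))
    return u*c['mtx'][0,0]+c['mtx'][:2,2]
def wT(s):
    T=np.eye(4);T[:3,:3]=s['tcp_rot'];T[:3,3]=s['position'];return T@camera_info('wrist')['T_tool_cam']
E
python3 - <<'E'
import cv2,numpy as np
a=cv2.imread('pics/scene0.png');b=cv2.imread('pics/side0.png')
z=lambda im,x,y,w,h,s:cv2.resize(im[y:y+h,x:x+w],None,fx=s,fy=s,interpolation=cv2.INTER_CUBIC)
l=np.hstack([z(a,185,195,150,110,2.6),z(b,272,245,150,110,2.6)])
m=np.hstack([z(a,350,170,150,110,2.6),z(b,170,195,150,110,2.6)])
cv2.imwrite('pics/crop.png',np.vstack([l,m]))
E
```

```text
(no output)
```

View pics/crop.png

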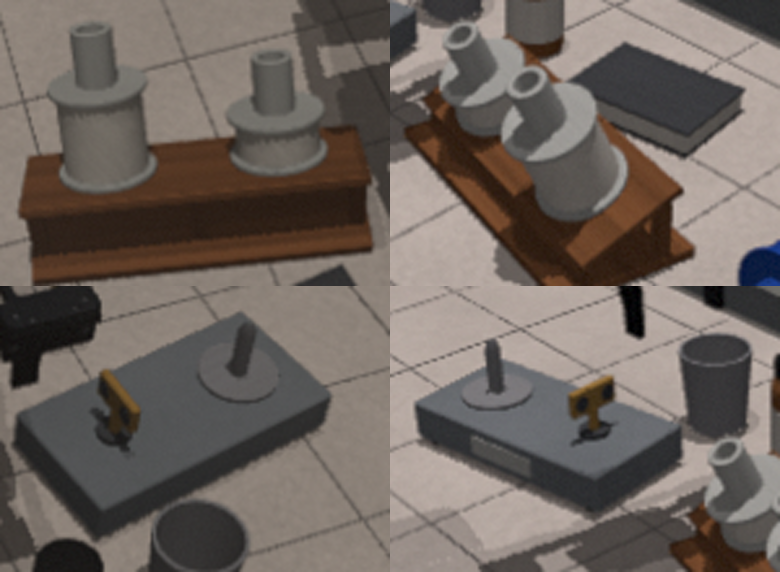

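The crops confirm it: the tall drum is the one with the long barrel (hub end at scene (220,206), side (325,277)). The spindle tip is at scene (446,185), side (209,216), and the key wing is at scene (396,215), side (247,238).

Run:
```python
from h import *
P={'tallend':((220.4,206.5),(324.7,276.9)),'shortend':((289.6,217.3),(300.5,260)),'tip':((445.8,184.6),(208.8,216.3)),'disc':((441.9,202.7),(211.2,235.4)),'key':((395.8,214.6),(247.3,237.7))}
for k,(a,b) in P.items(): print(k,*tri(ray('scene',a),ray('side',b)))
C=[(356.5,221.5),(387.7,254.2),(476.2,211.2),(442.3,180.4)]
c=[plane('scene',p,.05) for p in C]
for i in range(4):
    d=c[(i+1)%4]-c[i];print(c[i],np.linalg.norm(d),np.degrees(np.arctan2(d[1],d[0])))
S=[(22,160),(360,128),(370,180),(22,214)] # top of stand edges in crop
for q in S[:]: 
    p=(185+q[0]/2.6,195+q[1]/2.6);print(p,plane('scene',p,.092))
for q in [(32,278),(370,248)]:
    p=(185+q[0]/2.6,195+q[1]/2.6);print('foot',plane('scene',p,.0))
```

```text
tallend [ 0.5332 -0.263   0.1801] 0.002717816636647427
shortend [ 0.5833 -0.1228  0.143 ] 0.004205389956837054
tip [0.5822 0.2793 0.116 ] 0.0021991619702360124
disc [0.583  0.2797 0.0536] 0.0026417793541626
key [0.6114 0.1326 0.0917] 0.0014251827430658151
[0.5638 0.055  0.05  ] 0.12368407046001209 12.988955397883867
[0.6843 0.0828 0.05  ] 0.2747114886827799 100.6340729574565
[0.6337 0.3528 0.05  ] 0.1321647060355396 -168.61659135514086
[0.5041 0.3267 0.05  ] 0.2781972279944542 -77.59984378652663
(193.46153846153845, 256.53846153846155) [ 0.5738 -0.3442  0.092 ]
(323.46153846153845, 244.23076923076923) [ 0.6384 -0.06    0.092 ]
(327.30769230769226, 264.2307692307692) [ 0.6953 -0.0724  0.092 ]
(193.46153846153845, 277.3076923076923) [ 0.631  -0.3562  0.092 ]
foot [ 0.6292 -0.3623  0.    ]
foot [ 0.6992 -0.072   0.    ]
```

```bash
cat >> h.py <<'E'
from scipy.spatial.transform import Rotation as Ro
def go(p,R=None):
    s=telemetry.read_state();R0=s['tcp_rot'];R=R0 if R is None else R
    d=R0.T@(np.array(p)-s['position'])/.15;w=Ro.from_matrix(R0.T@R).as_rotvec(degrees=True)/360
    print('delta',d,w,'t',s['time_s'])
psi=np.radians(-13.2);s25,c25=np.sin(np.radians(25)),np.cos(np.radians(25))
ax=np.array([-s25*np.cos(psi),-s25*np.sin(psi),c25])
Xs=np.array([-np.sin(psi),np.cos(psi),0]);Rg=np.c_[Xs,np.cross(-ax,Xs),-ax]
tall=np.array([.5887,-.2761,.0577])
E
python3 - <<'E'
from h import *
print(tall+ax*.093,Rg)
go(tall+ax*.19,Rg)
for n,p,z in [('jarcap',(375,277),.125),('beaker rim',(426,266),.095)]: print(n,plane('scene',p,z))
E
```

```text
[ 0.5504 -0.2671  0.142 ] [[ 0.2284  0.8824  0.4115]
 [ 0.9736 -0.207  -0.0965]
 [ 0.      0.4226 -0.9063]]
delta [-1.7193 -0.7596 -0.0533] [-0.0694 -0.008   0.0361] t 0.15
jarcap [ 0.7852 -0.0016  0.125 ]
beaker rim [0.7761 0.1275 0.095 ]
```

Call:
{"fn": "carry_out", "kwargs": {
  "deltas": [
    [[-0.2, -0.09, -0.04, 0, 0, 0, -1], [-0.4, -0.18, -0.08, -0.015, 0, 0.008, -1], [-0.6, -0.27, -0.1, -0.03, -0.002, 0.016, -1], [-0.8, -0.36, -0.1, -0.045, -0.005, 0.024, -1], [-0.95, -0.42, -0.1, -0.06, -0.007, 0.031, -1], [-0.95, -0.42, -0.1, -0.07, -0.008, 0.036, -1], [-0.95, -0.42, -0.1, -0.07, -0.008, 0.036, -1], [-0.95, -0.42, -0.1, -0.07, -0.008, 0.036, -1], [-0.95, -0.42, -0.1, -0.07, -0.008, 0.036, -1], [-0.95, -0.42, -0.1, -0.07, -0.008, 0.036, -1]]
  ]
}}

```text
time_s: 0.98
position: [0.5637, -0.1425, 0.2382]
tcp_rot: [[0.226, 0.88, 0.417], [0.974, -0.204, -0.097], [-0.0, 0.429, -0.904]]
force: [-0.1, 0.2, -0.1]
opening: 1.001
grasp_force: 0.0
```

```bash
python3 -c "
from h import *
go(tall+ax*.19,Rg)"
```

```text
delta [-0.8289 -0.1787 -0.0235] [ 0.001  -0.0001  0.0004] t 0.9833
```

Call:
{"fn": "carry_out", "kwargs": {
  "deltas": [
    [[-0.2, -0.045, -0.005, 0, 0, 0, -1], [-0.4, -0.09, -0.01, 0, 0, 0, -1], [-0.6, -0.135, -0.015, 0, 0, 0, -1], [-0.75, -0.165, -0.02, 0, 0, 0, -1], [-0.83, -0.18, -0.024, 0.001, 0, 0, -1], [-0.83, -0.18, -0.024, 0.001, 0, 0, -1], [-0.83, -0.18, -0.024, 0.001, 0, 0, -1], [-0.83, -0.18, -0.024, 0.001, 0, 0, -1], [-0.83, -0.18, -0.024, 0.001, 0, 0, -1], [-0.83, -0.18, -0.024, 0.001, 0, 0, -1]]
  ]
}}

```text
time_s: 1.82
position: [0.5088, -0.2564, 0.2292]
tcp_rot: [[0.226, 0.883, 0.411], [0.974, -0.205, -0.094], [0.001, 0.422, -0.907]]
force: [-0.2, 1.0, 0.2]
opening: 1.0
grasp_force: 0.0
```

```bash
python3 -c "
from h import *
go(tall+ax*.19,Rg)
s=telemetry.read_state();im=capture('wrist')
print(proj('wrist',tall+ax*.135,wT(s)),proj('wrist',tall+ax*.085,wT(s)))
cv2.imwrite('pics/w1.png',im[:,:,::-1])"
```

```text
delta [-0.0065  0.0141  0.0016] [-0.0002 -0.0003  0.0003] t 1.8167
[324.1321 267.0656] [323.3978 244.8671]
```

View pics/w1.png

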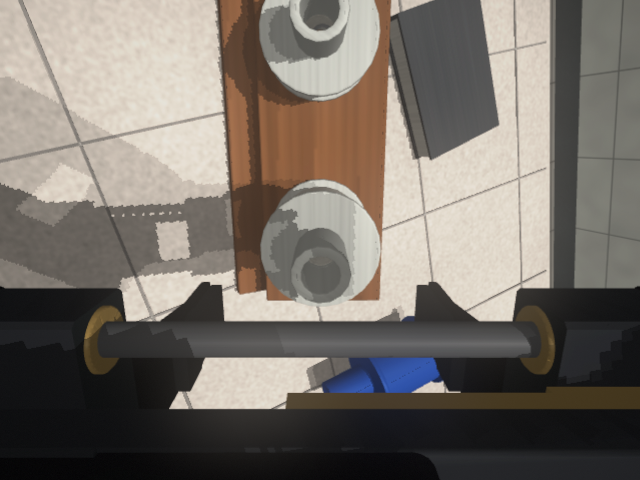

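The hub's end circle is at (321,272), within about 5 px (2.5 mm) of the prediction, and the flange circle is centred on (320,243). The fingers straddle the axis, so I can descend.

Call:
{"fn": "carry_out", "kwargs": {
  "deltas": [
    [[-0.013, 0.004, 0.1, 0, 0, 0, -1], [-0.013, 0.004, 0.2, 0, 0, 0, -1], [-0.013, 0.004, 0.3, 0, 0, 0, -1], [-0.013, 0.004, 0.38, 0, 0, 0, -1], [-0.013, 0.004, 0.45, 0, 0, 0, -1], [-0.013, 0.004, 0.51, 0, 0, 0, -1], [-0.013, 0.004, 0.56, 0, 0, 0, -1], [-0.013, 0.004, 0.6, 0, 0, 0, -1], [-0.013, 0.004, 0.62, 0, 0, 0, -1], [-0.013, 0.004, 0.62, 0, 0, 0, -1]]
  ]
}}

```text
time_s: 2.7
position: [0.5467, -0.2686, 0.1446]
tcp_rot: [[0.228, 0.883, 0.41], [0.974, -0.207, -0.095], [0.001, 0.421, -0.907]]
force: [0.5, 0.8, 1.1]
opening: 0.999
grasp_force: 0.0
```

Call:
{"fn": "carry_out", "kwargs": {
  "deltas": [
    [[0, 0, 0, 0, 0, 0, 1], [0, 0, 0, 0, 0, 0, 1], [0, 0, 0, 0, 0, 0, 1], [0, 0, 0, 0, 0, 0, 1], [0, 0, 0, 0, 0, 0, 1], [0, 0, 0, 0, 0, 0, 1], [0, 0, 0, 0, 0, 0, 1], [0, 0, 0, 0, 0, 0, 1], [0, 0, 0, 0, 0, 0, 1], [0, 0, 0, 0, 0, 0, 1]]
  ]
}}

```text
time_s: 3.53
position: [0.5467, -0.2687, 0.1451]
tcp_rot: [[0.228, 0.883, 0.411], [0.974, -0.207, -0.096], [0.0, 0.422, -0.907]]
force: [-0.3, -0.5, 0.1]
opening: 0.403
grasp_force: 30.0
```

Gripped: the opening of 35 mm matches the 36 mm hub. Now I lift along the peg axis.

Call:
{"fn": "carry_out", "kwargs": {
  "deltas": [
    [[0, 0, -0.03, 0, 0, 0, 1], [0, 0, -0.08, 0, 0, 0, 1], [0, 0, -0.14, 0, 0, 0, 1], [0, 0, -0.2, 0, 0, 0, 1], [0, 0, -0.26, 0, 0, 0, 1], [0, 0, -0.32, 0, 0, 0, 1], [0, 0, -0.38, 0, 0, 0, 1], [0, 0, -0.44, 0, 0, 0, 1], [0, 0, -0.48, 0, 0, 0, 1], [0, 0, -0.48, 0, 0, 0, 1]]
  ]
}}

```text
time_s: 4.37
position: [0.5169, -0.262, 0.212]
tcp_rot: [[0.228, 0.882, 0.412], [0.974, -0.206, -0.097], [-0.001, 0.423, -0.906]]
force: [0.2, -0.4, -4.5]
opening: 0.398
grasp_force: 30.0
```

```bash
cat >> h.py <<'E'
foot=np.array([.5826,.2795,.055])
Rd=np.array([[0,1,0],[1,0,0],[0,0,-1.]])
E
python3 -c "
from h import *
s=telemetry.read_state();p=s['position'];go([p[0]-.0,p[1],.30],Rd)"
```

```text
delta [-0.0004  0.2484 -0.5316] [ 0.0693  0.0081 -0.036 ] t 4.3667
```

Call:
{"fn": "carry_out", "kwargs": {
  "deltas": [
    [[0, 0.04, -0.1, 0, 0, 0, 1], [0, 0.08, -0.2, 0, 0, 0, 1], [0, 0.13, -0.3, 0.01, 0.001, -0.005, 1], [0, 0.17, -0.4, 0.022, 0.002, -0.012, 1], [0, 0.21, -0.48, 0.034, 0.004, -0.018, 1], [0, 0.25, -0.53, 0.046, 0.005, -0.024, 1], [0, 0.25, -0.53, 0.058, 0.007, -0.03, 1], [0, 0.25, -0.53, 0.069, 0.008, -0.036, 1], [0, 0.25, -0.53, 0.069, 0.008, -0.036, 1], [0, 0.25, -0.53, 0.069, 0.008, -0.036, 1]]
  ]
}}

```text
time_s: 5.2
position: [0.5182, -0.2617, 0.2973]
tcp_rot: [[-0.0, 1.0, 0.001], [1.0, 0.0, 0.002], [0.002, 0.001, -1.0]]
force: [-0.6, 0.6, -4.0]
opening: 0.396
grasp_force: 30.0
```

```bash
python3 -c "
from h import *
go([*foot[:2],.27],Rd)"
```

```text
delta [3.6076 0.4295 0.1882] [ 0.0002 -0.0002  0.    ] t 5.2
```

Call:
{"fn": "carry_out", "kwargs": {
  "deltas": [
    [[0.06, 0.01, 0, 0, 0, 0, 1], [0.16, 0.03, 0, 0, 0, 0, 1], [0.3, 0.05, 0, 0, 0, 0, 1], [0.45, 0.06, 0, 0, 0, 0, 1], [0.6, 0.08, 0, 0, 0, 0, 1], [0.75, 0.09, 0, 0, 0, 0, 1], [0.85, 0.1, 0, 0, 0, 0, 1], [0.93, 0.11, 0, 0, 0, 0, 1], [0.98, 0.11, 0, 0, 0, 0, 1], [1, 0.11, 0, 0, 0, 0, 1]]
  ]
}}

```text
time_s: 6.03
position: [0.5335, -0.1102, 0.2986]
tcp_rot: [[-0.001, 1.0, 0.0], [1.0, 0.001, 0.001], [0.001, 0.0, -1.0]]
force: [-0.6, -0.3, -3.2]
opening: 0.395
grasp_force: 30.0
```

Call:
{"fn": "carry_out", "kwargs": {
  "deltas": [
    [[0.06, 0.01, 0, 0, 0, 0, 1], [0.16, 0.03, 0, 0, 0, 0, 1], [0.3, 0.05, 0, 0, 0, 0, 1], [0.45, 0.06, 0, 0, 0, 0, 1], [0.6, 0.08, 0, 0, 0, 0, 1], [0.75, 0.09, 0, 0, 0, 0, 1], [0.85, 0.1, 0, 0, 0, 0, 1], [0.93, 0.11, 0, 0, 0, 0, 1], [0.98, 0.11, 0, 0, 0, 0, 1], [1, 0.11, 0, 0, 0, 0, 1]]
  ]
}}

```text
time_s: 6.87
position: [0.5506, 0.0387, 0.2984]
tcp_rot: [[-0.001, 1.0, 0.0], [1.0, 0.001, 0.001], [0.001, 0.0, -1.0]]
force: [-0.1, -0.4, -3.0]
opening: 0.397
grasp_force: 30.0
```

Call:
{"fn": "carry_out", "kwargs": {
  "deltas": [
    [[0.06, 0.01, 0, 0, 0, 0, 1], [0.16, 0.03, 0, 0, 0, 0, 1], [0.3, 0.05, 0, 0, 0, 0, 1], [0.45, 0.06, 0, 0, 0, 0, 1], [0.6, 0.08, 0, 0, 0, 0, 1], [0.75, 0.09, 0, 0, 0, 0, 1], [0.85, 0.1, 0, 0, 0, 0, 1], [0.93, 0.11, 0, 0, 0, 0, 1], [0.98, 0.11, 0, 0, 0, 0, 1], [1, 0.11, 0, 0, 0, 0, 1]]
  ]
}}

```text
time_s: 7.7
position: [0.5671, 0.1887, 0.2985]
tcp_rot: [[-0.0, 1.0, -0.0], [1.0, 0.0, 0.001], [0.001, -0.0, -1.0]]
force: [-0.2, -0.4, -3.0]
opening: 0.393
grasp_force: 30.0
```

```bash
python3 -c "
from h import *
s=telemetry.read_state()
go([*foot[:2],.27],Rd)
for n in ('scene','side','wrist'):
  im=capture(n);cv2.imwrite(f'pics/{n}2.png',im[:,:,::-1])
a=cv2.imread('pics/scene2.png');b=cv2.imread('pics/side2.png')
T=s['position']
for n in ('scene','side'): print(n,proj(n,T+[0,0,-.093]),proj(n,T),proj(n,foot+[0,0,.065]))
print(wT(s)[:3,3],proj('wrist',foot+[0,0,.065],wT(s)))
z=lambda im,x,y,w,h,s:cv2.resize(im[y:y+h,x:x+w],None,fx=s,fy=s,interpolation=cv2.INTER_CUBIC)
cv2.imwrite('pics/c2.png',np.hstack([z(a,330,90,160,200,2.5),z(b,150,90,160,200,2.5)]))
"
```

```text
delta [0.6054 0.1038 0.1903] [-0.     -0.0001  0.0001] t 7.7
scene [414.4497 161.7846] [420.0107 129.3576] [445.8284 184.3127]
side [218.4134 198.0896] [215.2434 165.4901] [208.2215 214.4314]
[0.5664 0.2606 0.4603] [338.903  115.6375]
```

View pics/c2.png

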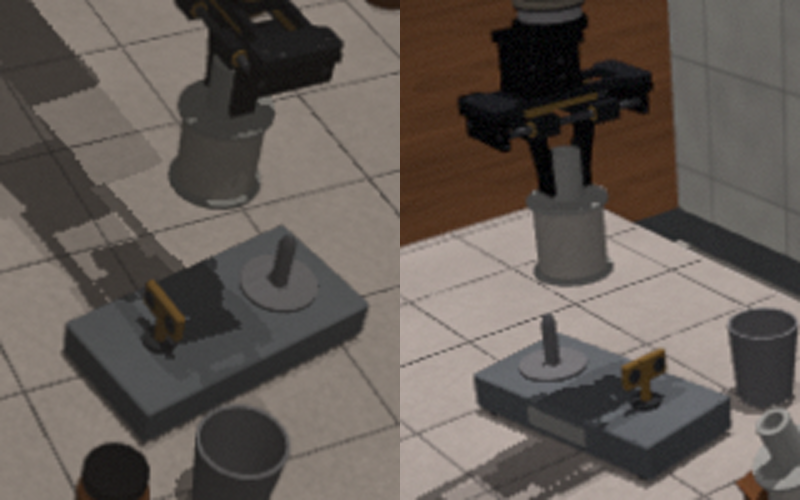

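View pics/wrist2.png

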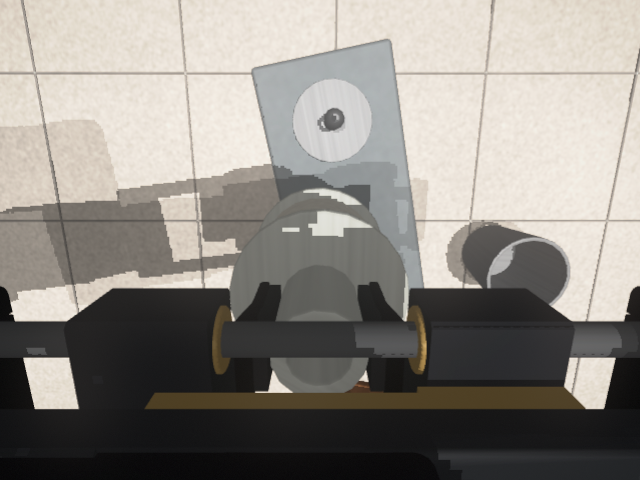

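The drum hangs upright. In the wrist view the spindle tip is at (335,117) against a prediction of (339,116), so x may be about 3 mm too large. I'll refine it using the disc.

Run:
```python
from h import *
s=telemetry.read_state();T=wT(s)
im=cv2.imread('pics/wrist2.png');g=cv2.GaussianBlur(im[60:180,270:390],(3,3),0)
hsv=cv2.cvtColor(g,cv2.COLOR_BGR2HSV);print(hsv[60,30],hsv[20,30],hsv[60,70],hsv[40,110])
m=((hsv[:,:,1]<25)&(hsv[:,:,2]>165)).astype(np.uint8)*255
n,l,st,c=cv2.connectedComponentsWithStats(m)
for i in range(1,n):
    if st[i,4]>800:
        cs,_=cv2.findContours((l==i).astype(np.uint8),cv2.RETR_EXTERNAL,cv2.CHAIN_APPROX_NONE)
        e=cv2.fitEllipse(cv2.convexHull(max(cs,key=len)));p=np.array(e[0])+[270,60]
        print(e,st[i],plane('wrist',p,.055,T), 'size mm',[a/387.5*.42*1000 for a in e[1]])
print('pred foot',proj('wrist',foot,T))
print('tip by wrist',plane('wrist',(335.5,117),.12,T))
for n,p in (('scene',(445.4,184.8)),('side',(209.4,216.5))): print(plane(n,p,.12))
```

```text
[ 15   2 208] [ 90   9 177] [  0   0 111] [ 95   9 180]
((64.64669799804688, 52.25669860839844), (125.73374938964844, 180.536376953125), 87.43528747558594) [    0     0   120   114 12152] [0.5813 0.2848 0.055 ] size mm [136.27916062878023, 195.67813760080642]
pred foot [335.8779 117.8382]
tip by wrist [0.5797 0.2769 0.12  ]
[0.5838 0.2776 0.12  ]
[0.5776 0.2654 0.12  ]
```

Call:
{"fn": "carry_out", "kwargs": {
  "deltas": [
    [[0.06, 0.01, 0, 0, 0, 0, 1], [0.16, 0.03, 0, 0, 0, 0, 1], [0.3, 0.05, 0, 0, 0, 0, 1], [0.42, 0.07, 0, 0, 0, 0, 1], [0.52, 0.08, 0.05, 0, 0, 0, 1], [0.58, 0.086, 0.12, 0, 0, 0, 1], [0.595, 0.086, 0.2, 0, 0, 0, 1], [0.595, 0.086, 0.27, 0, 0, 0, 1], [0.595, 0.086, 0.3, 0, 0, 0, 1], [0.595, 0.086, 0.3, 0, 0, 0, 1]]
  ]
}}

```text
time_s: 8.68
position: [0.5784, 0.2761, 0.251]
tcp_rot: [[0.001, 1.0, -0.005], [1.0, -0.001, -0.001], [-0.001, -0.005, -1.0]]
force: [0.3, -0.1, -4.0]
opening: 0.395
grasp_force: 30.0
```

```bash
python3 -c "
from h import *
s=telemetry.read_state();print(s['position'],s['force'])
for n in ('scene','side'):
  im=capture(n);cv2.imwrite(f'pics/{n}3.png',im[:,:,::-1])
a=cv2.imread('pics/scene3.png');b=cv2.imread('pics/side3.png')
T=s['position']
z=lambda im,x,y,w,h,s:cv2.resize(im[y:y+h,x:x+w],None,fx=s,fy=s,interpolation=cv2.INTER_CUBIC)
for n in ('scene','side'): print(n,proj(n,T+[0,0,-.093]),proj(n,T+[0,0,-.008]))
cv2.imwrite('pics/c3.png',np.hstack([z(a,400,110,90,120,4),z(b,165,140,90,120,4)]))
"
```

```text
[0.5784 0.2761 0.251 ] [ 0.259  -0.1187 -3.9824]
scene [446.4706 171.8955] [452.8724 144.088 ]
side [206.2913 203.2034] [203.2469 175.2866]
```

View pics/c3.png

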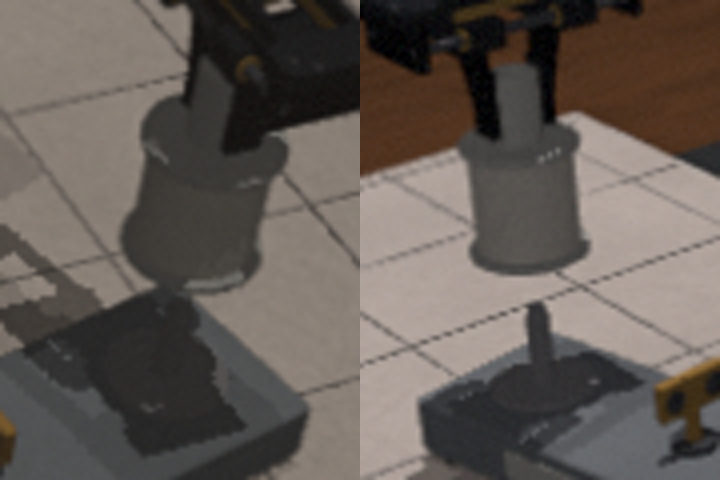

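The drum axis is about 2 mm short of the spindle in x: in the side crop, axis 534 against tip 538; in the scene crop, about aligned. I'll correct that and lower slowly.

Call:
{"fn": "carry_out", "kwargs": {
  "deltas": [
    [[0.006, 0.014, 0, 0, 0, 0, 1], [0.006, 0.014, 0.04, 0, 0, 0, 1], [0.006, 0.014, 0.08, 0, 0, 0, 1], [0.006, 0.014, 0.12, 0, 0, 0, 1], [0.006, 0.014, 0.16, 0, 0, 0, 1], [0.006, 0.014, 0.2, 0, 0, 0, 1], [0.006, 0.014, 0.24, 0, 0, 0, 1], [0.006, 0.014, 0.28, 0, 0, 0, 1], [0.006, 0.014, 0.32, 0, 0, 0, 1], [0.006, 0.014, 0.34, 0, 0, 0, 1]]
  ]
}}

```text
time_s: 9.62
position: [0.5815, 0.2781, 0.2014]
tcp_rot: [[-0.0, 1.0, -0.001], [1.0, 0.0, 0.0], [0.0, -0.001, -1.0]]
force: [-0.3, 0.3, -3.6]
opening: 0.396
grasp_force: 30.0
```

Call:
{"fn": "carry_out", "kwargs": {
  "deltas": [
    [[0, 0, 0.03, 0, 0, 0, 1], [0, 0, 0.06, 0, 0, 0, 1], [0, 0, 0.09, 0, 0, 0, 1], [0, 0, 0.12, 0, 0, 0, 1], [0, 0, 0.15, 0, 0, 0, 1], [0, 0, 0.18, 0, 0, 0, 1], [0, 0, 0.21, 0, 0, 0, 1], [0, 0, 0.24, 0, 0, 0, 1], [0, 0, 0.26, 0, 0, 0, 1], [0, 0, 0.27, 0, 0, 0, 1]]
  ]
}}

```text
time_s: 10.45
position: [0.5817, 0.2782, 0.1615]
tcp_rot: [[-0.0, 1.0, -0.001], [1.0, 0.0, 0.0], [0.0, -0.001, -1.0]]
force: [0.9, 0.9, -4.9]
opening: 0.392
grasp_force: 30.0
```

Call:
{"fn": "carry_out", "kwargs": {
  "deltas": [
    [[0, 0, 0.008, 0, 0, 0, 1], [0, 0, 0.016, 0, 0, 0, 1], [0, 0, 0.024, 0, 0, 0, 1], [0, 0, 0.032, 0, 0, 0, 1], [0, 0, 0.04, 0, 0, 0, 1], [0, 0, 0.046, 0, 0, 0, 1], [0, 0, 0.052, 0, 0, 0, 1], [0, 0, 0.055, 0, 0, 0, 1], [0, 0, 0.055, 0, 0, 0, 1], [0, 0, 0.055, 0, 0, 0, 1]]
  ]
}}

```text
time_s: 11.28
position: [0.582, 0.2783, 0.154]
tcp_rot: [[-0.0, 1.0, 0.0], [1.0, 0.0, 0.001], [0.001, 0.0, -1.0]]
force: [-0.7, -0.8, -3.9]
opening: 0.392
grasp_force: 30.0
```

Call:
{"fn": "carry_out", "kwargs": {
  "deltas": [
    [[0, 0, 0.004, 0, 0, 0, 1], [0, 0, 0.008, 0, 0, 0, 1], [0, 0, 0.012, 0, 0, 0, 1], [0, 0, 0.016, 0, 0, 0, 1], [0, 0, 0.02, 0, 0, 0, 1], [0, 0, 0.024, 0, 0, 0, 1], [0, 0, 0.027, 0, 0, 0, 1], [0, 0, 0.027, 0, 0, 0, 1], [0, 0, 0.027, 0, 0, 0, 1], [0, 0, 0.027, 0, 0, 0, 1]]
  ]
}}

```text
time_s: 12.12
position: [0.582, 0.2783, 0.1499]
tcp_rot: [[-0.0, 1.0, 0.0], [1.0, 0.0, 0.001], [0.001, 0.0, -1.0]]
force: [-0.3, 1.4, -3.1]
opening: 0.394
grasp_force: 30.0
```

Call:
{"fn": "carry_out", "kwargs": {
  "deltas": [
    [[0, 0, 0.004, 0, 0, 0, 1], [0, 0, 0.008, 0, 0, 0, 1], [0, 0, 0.012, 0, 0, 0, 1], [0, 0, 0.016, 0, 0, 0, 1], [0, 0, 0.02, 0, 0, 0, 1], [0, 0, 0.02, 0, 0, 0, 1], [0, 0, 0.02, 0, 0, 0, 1], [0, 0, 0.02, 0, 0, 0, 1], [0, 0, 0.02, 0, 0, 0, 1], [0, 0, 0.02, 0, 0, 0, 1]]
  ]
}}

```text
time_s: 12.95
position: [0.5821, 0.2785, 0.1479]
tcp_rot: [[-0.0, 1.0, 0.001], [1.0, 0.0, 0.001], [0.001, 0.001, -1.0]]
force: [-2.0, 0.1, 5.8]
opening: 0.395
grasp_force: 30.0
```

Contact: the vertical force went from −3 to +6 N at z 0.148, where the seat was expected. Release.

Call:
{"fn": "carry_out", "kwargs": {
  "deltas": [
    [[0, 0, 0, 0, 0, 0, 0.1], [0, 0, 0, 0, 0, 0, 0.1], [0, 0, 0, 0, 0, 0, 0], [0, 0, 0, 0, 0, 0, -0.1], [0, 0, 0, 0, 0, 0, -0.3], [0, 0, 0, 0, 0, 0, -0.5], [0, 0, 0, 0, 0, 0, -0.7], [0, 0, 0, 0, 0, 0, -0.7], [0, 0, 0, 0, 0, 0, -0.7], [0, 0, 0, 0, 0, 0, -0.7]]
  ]
}}

```text
time_s: 13.78
position: [0.582, 0.2783, 0.1469]
tcp_rot: [[-0.0, 1.0, 0.0], [1.0, 0.0, 0.001], [0.001, 0.0, -1.0]]
force: [-0.5, 0.4, -0.7]
opening: 0.835
grasp_force: 0.0
```

Call:
{"fn": "carry_out", "kwargs": {
  "deltas": [
    [[0, 0, -0.06, 0, 0, 0, -0.7], [0, 0, -0.15, 0, 0, 0, -0.7], [0, 0, -0.27, 0, 0, 0, -0.7], [0, 0, -0.4, 0, 0, 0, -0.7], [0, 0, -0.53, 0, 0, 0, -0.7], [0, 0, -0.65, 0, 0, 0, -0.7], [0, 0, -0.73, 0, 0, 0, -0.7], [0, 0, -0.8, 0, 0, 0, -0.7], [0, 0, -0.8, 0, 0, 0, -0.7], [0, 0, -0.8, 0, 0, 0, -0.7]]
  ]
}}

```text
time_s: 14.62
position: [0.5821, 0.2783, 0.2676]
tcp_rot: [[-0.0, 1.0, 0.001], [1.0, 0.0, 0.001], [0.001, 0.001, -1.0]]
force: [0.1, -0.7, -1.8]
opening: 0.853
grasp_force: 0.0
```

```bash
cat >> h.py <<'E'
key=np.array([.6114,.1326,.093])
E
python3 -c "
from h import *
go([.56,.05,.25],Rd);print(telemetry.read_state()['joint_positions'])
a=capture('scene')[:,:,::-1];b=capture('side')[:,:,::-1]
z=lambda im,x,y,w,h,s:cv2.resize(im[y:y+h,x:x+w],None,fx=s,fy=s,interpolation=cv2.INTER_CUBIC)
cv2.imwrite('pics/c4.png',np.hstack([z(a,350,110,140,160,2.8),z(b,165,140,140,160,2.8)]))
"
```

```text
delta [-1.5219 -0.1478  0.1155] [ 0.0002 -0.0002  0.    ] t 14.6167
[15.6254 29.294  76.0961  0.0368 74.5201 15.6097]
```

View pics/c4.png

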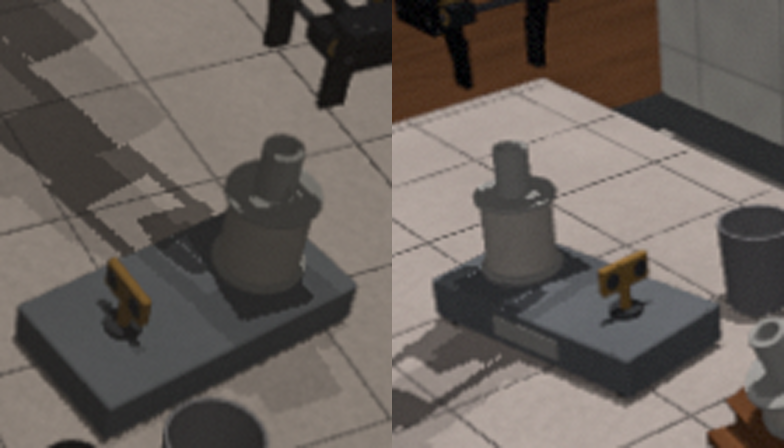

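The drum stands flat on the disc with its hub upright. The wing is parallel to the clock's short edge (q≈0). I'll move above the key, pre-turning the wrist anticlockwise to gain range.

Call:
{"fn": "carry_out", "kwargs": {
  "deltas": [
    [[-0.1, 0.02, 0, 0, 0, -0.019, -0.7], [-0.22, 0.05, 0, 0, 0, -0.038, -0.7], [-0.37, 0.08, 0, 0, 0, -0.057, -0.7], [-0.52, 0.11, 0, 0, 0, -0.076, -0.7], [-0.67, 0.14, 0, 0, 0, -0.095, -0.7], [-0.8, 0.17, 0, 0, 0, -0.114, -0.7], [-0.9, 0.19, 0, 0, 0, -0.133, -0.7], [-0.97, 0.2, 0, 0, 0, -0.152, -0.7], [-0.97, 0.2, 0, 0, 0, -0.171, -0.7], [-0.97, 0.2, 0, 0, 0, -0.18, -0.7]]
  ]
}}

```text
time_s: 15.55
position: [0.6115, 0.1316, 0.2652]
tcp_rot: [[-0.906, 0.423, -0.003], [0.423, 0.906, 0.001], [0.003, -0.001, -1.0]]
force: [0.6, 0.6, -0.4]
opening: 0.85
grasp_force: 0.0
```

```bash
cat >> h.py <<'E'
def Rk(yaw):
    a=np.radians(yaw);y=np.array([np.cos(a),np.sin(a),0]);z=np.array([0,0,-1.]);return np.c_[np.cross(y,z),y,z]
E
python3 -c "
from h import *
print(telemetry.read_state()['joint_positions'])
go([*key[:2],.2],Rk(101.4))"
```

```text
[  1.9014  27.8778  79.0628   0.0372  73.2291 -63.0981]
delta [0.0021 0.0065 0.4348] [ 0.     -0.0005 -0.1011] t 15.55
```

Call:
{"fn": "carry_out", "kwargs": {
  "deltas": [
    [[0.002, 0.006, 0, 0, 0, -0.019, -0.7], [0.002, 0.006, 0, 0, 0, -0.038, -0.7], [0.002, 0.006, 0.05, 0, 0, -0.057, -0.7], [0.002, 0.006, 0.1, 0, 0, -0.076, -0.7], [0.002, 0.006, 0.15, 0, 0, -0.095, -0.6], [0.002, 0.006, 0.2, 0, 0, -0.101, -0.5], [0.002, 0.006, 0.25, 0, 0, -0.101, -0.4], [0.002, 0.006, 0.3, 0, 0, -0.101, -0.3], [0.002, 0.006, 0.3, 0, 0, -0.101, -0.3], [0.002, 0.006, 0.3, 0, 0, -0.101, -0.3]]
  ]
}}

```text
time_s: 16.38
position: [0.6116, 0.1337, 0.2208]
tcp_rot: [[-0.981, -0.193, -0.002], [-0.193, 0.981, 0.001], [0.002, 0.001, -1.0]]
force: [0.5, -0.7, 1.0]
opening: 0.657
grasp_force: 0.0
```

```bash
python3 -c "
from h import *
s=telemetry.read_state();T=wT(s);im=capture('wrist')[:,:,::-1];cv2.imwrite('pics/w5.png',im)
print(s['position'],s['opening'],proj('wrist',key+[0,0,.015],T))
hsv=cv2.cvtColor(im,cv2.COLOR_BGR2HSV)
m=cv2.inRange(hsv,(12,120,60),(30,255,255))
n,l,st,c=cv2.connectedComponentsWithStats(m)
for i in range(1,n):
    if st[i,4]>150:
        cs,_=cv2.findContours((l==i).astype(np.uint8),cv2.RETR_EXTERNAL,cv2.CHAIN_APPROX_NONE)
        r=cv2.minAreaRect(cs[0]);print(st[i],r,[plane('wrist',p,.108,T) for p in cv2.boxPoints(r)])
"
```

```text
[0.6116 0.1337 0.2208] 0.6574281276035359 [317.3609 242.3235]
[    0    74   138   199 14110] ((46.968955993652344, 178.7166748046875), (150.37440490722656, 175.1504364013672), 16.771224975585938) [array([ 0.6622, -0.131 ,  0.108 ]), array([ 0.5392, -0.0929,  0.108 ]), array([0.548 , 0.0014, 0.108 ]), array([ 0.6761, -0.0266,  0.108 ])]
[311 194  14  31 300] ((317.5243835449219, 208.78048706054688), (12.03703784942627, 29.92694664001465), 6.340191841125488) [array([0.5983, 0.1245, 0.108 ]), array([0.5767, 0.1228, 0.108 ]), array([0.576 , 0.1313, 0.108 ]), array([0.5975, 0.1332, 0.108 ])]
[307 253  12  21 222] ((312.5, 263.0), (20.0, 11.0), 90.0) [array([0.6209, 0.1267, 0.108 ]), array([0.6193, 0.1346, 0.108 ]), array([0.6346, 0.1376, 0.108 ]), array([0.6362, 0.1296, 0.108 ])]
[459 318  23  56 505] ((475.46551513671875, 347.0862121582031), (22.469135284423828, 53.66595458984375), 21.801410675048828) [array([0.6924, 0.2613, 0.108 ]), array([0.6473, 0.264 , 0.108 ]), array([0.6509, 0.282 , 0.108 ]), array([0.6965, 0.28  , 0.108 ])]
[156 320  25  54 532] ((162.66270446777344, 348.2166748046875), (51.23793029785156, 23.661211013793945), 65.89776611328125) [array([0.707 , 0.0116, 0.108 ]), array([0.6955, 0.0273, 0.108 ]), array([0.7334, 0.0475, 0.108 ]), array([0.7455, 0.0313, 0.108 ])]
[ 417  387  223   22 4302] ((528.0, 397.5), (21.0, 222.0), 90.0) [array([0.7154, 0.2358, 0.108 ]), array([0.6804, 0.4134, 0.108 ]), array([0.6992, 0.4215, 0.108 ]), array([0.7348, 0.241 , 0.108 ])]
[ 207  393   88   16 1176] ((250.5, 400.5), (15.0, 87.0), 90.0) [array([0.754 , 0.0685, 0.108 ]), array([0.7403, 0.1384, 0.108 ]), array([0.7544, 0.1409, 0.108 ]), array([0.7683, 0.0703, 0.108 ])]
```

View pics/w5.png

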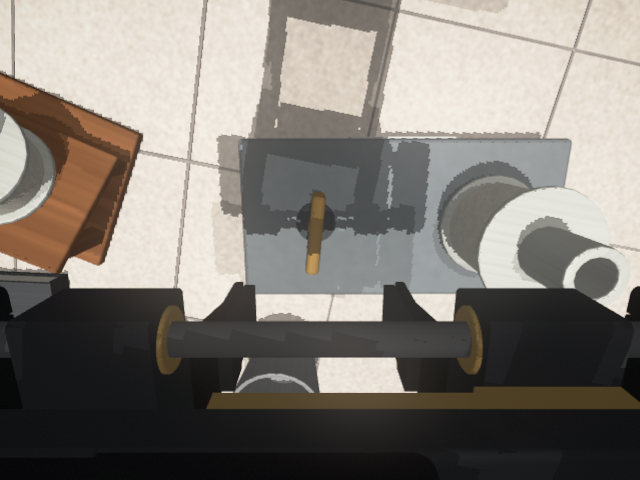

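The brass wing runs from (318,194) to (312,273), 60 mm long as it should be, turned about 5° clockwise from the clock's x (q≈0.08). I'll align by +4.5°, descend and grip.

Call:
{"fn": "carry_out", "kwargs": {
  "deltas": [
    [[0.02, -0.011, 0.1, 0, 0, 0.012, -0.3], [0.02, -0.011, 0.22, 0, 0, 0.012, -0.3], [0.02, -0.011, 0.36, 0, 0, 0.012, -0.3], [0.02, -0.011, 0.5, 0, 0, 0.012, -0.3], [0.02, -0.011, 0.62, 0, 0, 0.012, -0.3], [0.02, -0.011, 0.73, 0, 0, 0.012, -0.3], [0.02, -0.011, 0.82, 0, 0, 0.012, -0.3], [0.02, -0.011, 0.89, 0, 0, 0.012, -0.3], [0.02, -0.011, 0.94, 0, 0, 0.012, -0.3], [0.02, -0.011, 0.94, 0, 0, 0.012, -0.3]]
  ]
}}

```text
time_s: 17.27
position: [0.6089, 0.1316, 0.0796]
tcp_rot: [[-0.993, -0.119, -0.002], [-0.119, 0.993, 0.001], [0.002, 0.001, -1.0]]
force: [0.4, -0.4, -0.4]
opening: 0.649
grasp_force: 0.0
```

Call:
{"fn": "carry_out", "kwargs": {
  "deltas": [
    [[0, 0, 0, 0, 0, 0, 1], [0, 0, 0, 0, 0, 0, 1], [0, 0, 0, 0, 0, 0, 1], [0, 0, 0, 0, 0, 0, 1], [0, 0, 0, 0, 0, 0, 1], [0, 0, 0, 0, 0, 0, 1], [0, 0, 0, 0, 0, 0, 1], [0, 0, 0, 0, 0, 0, 1], [0, 0, 0, 0, 0, 0, 1], [0, 0, 0, 0, 0, 0, 1]]
  ]
}}

```text
time_s: 18.1
position: [0.6097, 0.1304, 0.0809]
tcp_rot: [[-0.993, -0.119, 0.0], [-0.119, 0.993, -0.001], [-0.0, -0.001, -1.0]]
force: [0.4, -5.4, 0.6]
opening: 0.112
grasp_force: 30.0
```

Gripped at 9.7 mm. Now I wind, easing the centre 1.2 mm towards −y.

Call:
{"fn": "carry_out", "kwargs": {
  "deltas": [
    [[0, -0.01, 0, 0, 0, 0.01, 1], [0, -0.01, 0, 0, 0, 0.027, 1], [0, -0.01, 0, 0, 0, 0.044, 1], [0, -0.01, 0, 0, 0, 0.061, 1], [0, -0.01, 0, 0, 0, 0.078, 1], [0, -0.01, 0, 0, 0, 0.095, 1], [0, -0.01, 0, 0, 0, 0.112, 1], [0, -0.01, 0, 0, 0, 0.129, 1], [0, -0.01, 0, 0, 0, 0.146, 1], [0, -0.01, 0, 0, 0, 0.16, 1]]
  ]
}}

```text
time_s: 18.93
position: [0.6095, 0.1297, 0.0809]
tcp_rot: [[-0.629, 0.777, -0.0], [0.777, 0.629, 0.0], [0.0, -0.0, -1.0]]
force: [-0.5, -2.8, 1.7]
opening: 0.116
grasp_force: 30.0
```

```bash
python3 -c "
from h import *
s=telemetry.read_state();print(s['joint_positions'],s['moment'],s['force'],s['position'])"
```

```text
[  1.7546  40.4094  88.6742   0.0014  50.9395 -37.2458] [-0.4536  0.0741  0.1326] [-0.4508 -2.7886  1.7067] [0.6095 0.1297 0.0809]
```

Call:
{"fn": "carry_out", "kwargs": {
  "deltas": [
    [[0, 0, 0, 0, 0, 0.018, 1], [0, 0, 0, 0, 0, 0.036, 1], [0, 0, 0, 0, 0, 0.054, 1], [0, 0, 0, 0, 0, 0.072, 1], [0, 0, 0, 0, 0, 0.09, 1], [0, 0, 0, 0, 0, 0.108, 1], [0, 0, 0, 0, 0, 0.126, 1], [0, 0, 0, 0, 0, 0.144, 1], [0, 0, 0, 0, 0, 0.162, 1], [0, 0, 0, 0, 0, 0.175, 1]]
  ]
}}

```text
time_s: 19.77
position: [0.6088, 0.1296, 0.0809]
tcp_rot: [[0.407, 0.914, -0.002], [0.914, -0.407, -0.0], [-0.001, -0.002, -1.0]]
force: [-1.6, -2.2, 2.3]
opening: 0.11
grasp_force: 30.0
```

Call:
{"fn": "carry_out", "kwargs": {
  "deltas": [
    [[0, 0, 0, 0, 0, 0.018, 1], [0, 0, 0, 0, 0, 0.036, 1], [0, 0, 0, 0, 0, 0.054, 1], [0, 0, 0, 0, 0, 0.072, 1], [0, 0, 0, 0, 0, 0.09, 1], [0, 0, 0, 0, 0, 0.108, 1], [0, 0, 0, 0, 0, 0.126, 1], [0, 0, 0, 0, 0, 0.144, 1], [0, 0, 0, 0, 0, 0.162, 1], [0, 0, 0, 0, 0, 0.175, 1]]
  ]
}}

```text
time_s: 20.6
position: [0.6084, 0.1302, 0.0809]
tcp_rot: [[0.999, 0.052, -0.003], [0.052, -0.999, 0.001], [-0.003, -0.001, -1.0]]
force: [-3.5, -1.3, 3.3]
opening: 0.111
grasp_force: 30.0
```

```bash
python3 -c "
from h import *
s=telemetry.read_state();print(s['joint_positions'],s['moment'],s['force'],s['position'])
go(s['position'],Rk(-93.7))"
```

```text
[ 1.7809 40.3913 88.7298  0.0515 51.0304 88.7528] [-0.3089  0.4751  0.1461] [-3.4912 -1.3381  3.3043] [0.6084 0.1302 0.0809]
delta [0. 0. 0.] [-0.0001  0.0004  0.0186] t 20.6
```

Call:
{"fn": "carry_out", "kwargs": {
  "deltas": [
    [[0, 0, 0, 0, 0, 0.004, 1], [0, 0, 0, 0, 0, 0.008, 1], [0, 0, 0, 0, 0, 0.012, 1], [0, 0, 0, 0, 0, 0.015, 1], [0, 0, 0, 0, 0, 0.018, 1], [0, 0, 0, 0, 0, 0.02, 1], [0, 0, 0, 0, 0, 0.022, 1], [0, 0, 0, 0, 0, 0.022, 1], [0, 0, 0, 0, 0, 0.022, 1], [0, 0, 0, 0, 0, 0.022, 1]]
  ]
}}

```text
time_s: 21.43
position: [0.6084, 0.1303, 0.0809]
tcp_rot: [[0.997, -0.08, -0.002], [-0.08, -0.997, 0.001], [-0.003, -0.0, -1.0]]
force: [-5.1, -1.5, 4.7]
opening: 0.115
grasp_force: 30.0
```

```bash
python3 -c "
from h import *
s=telemetry.read_state();print(s['joint_positions'],s['moment'],s['force'],s['position'])
go(s['position'],Rk(-93.7))"
```

```text
[ 1.7927 40.3942 88.7239  0.0451 51.024  96.372 ] [-0.1866  0.8293  0.4111] [-5.1274 -1.4918  4.6966] [0.6084 0.1303 0.0809]
delta [0. 0. 0.] [-0.0001  0.0004 -0.0025] t 21.4333
```

The moment rose from 0.15 to 0.41 N m at the expected angle, so the key is at its stop. I let go and rise.

Call:
{"fn": "carry_out", "kwargs": {
  "deltas": [
    [[0, 0, 0, 0, 0, -0.002, 1], [0, 0, 0, 0, 0, -0.002, 0.6], [0, 0, 0, 0, 0, -0.002, 0.3], [0, 0, 0, 0, 0, -0.002, 0], [0, 0, 0, 0, 0, -0.002, -0.2], [0, 0, 0, 0, 0, -0.002, -0.2], [0, 0, 0, 0, 0, -0.002, -0.2], [0, 0, 0, 0, 0, -0.002, -0.2], [0, 0, 0, 0, 0, -0.002, -0.2], [0, 0, 0, 0, 0, -0.002, -0.2]]
  ]
}}

```text
time_s: 22.27
position: [0.6098, 0.1301, 0.0808]
tcp_rot: [[0.998, -0.069, 0.0], [-0.069, -0.998, 0.001], [0.0, -0.001, -1.0]]
force: [0.2, 0.6, -0.0]
opening: 0.592
grasp_force: 0.0
```

Call:
{"fn": "carry_out", "kwargs": {
  "deltas": [
    [[0, 0, -0.06, 0, 0, 0, -0.2], [0, 0, -0.15, 0, 0, 0, -0.2], [0, 0, -0.27, 0, 0, 0, -0.2], [0, 0, -0.4, 0, 0, 0, -0.2], [0, 0, -0.55, 0, 0, 0, -0.2], [0, 0, -0.7, 0, 0, 0, -0.2], [0, 0, -0.8, 0, 0, 0, -0.2], [0, 0, -0.9, 0, 0, 0, -0.2], [0, 0, -0.95, 0, 0, 0, -0.2], [0, 0, -0.95, 0, 0, 0, -0.2]]
  ]
}}

```text
time_s: 23.1
position: [0.611, 0.1301, 0.226]
tcp_rot: [[0.998, -0.069, 0.005], [-0.069, -0.998, 0.001], [0.005, -0.001, -1.0]]
force: [0.2, -0.1, -1.0]
opening: 0.599
grasp_force: 0.0
```

```bash
python3 -c "
from h import *
a=capture('wrist')[:,:,::-1];b=capture('side')[:,:,::-1]
z=lambda im,x,y,w,h,s:cv2.resize(im[y:y+h,x:x+w],None,fx=s,fy=s,interpolation=cv2.INTER_CUBIC)
cv2.imwrite('pics/c6.png',np.hstack([cv2.resize(a,(480,360)),z(b,165,140,120,160,2.25)]))
"
```

```text
(no output)
```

View pics/c6.png

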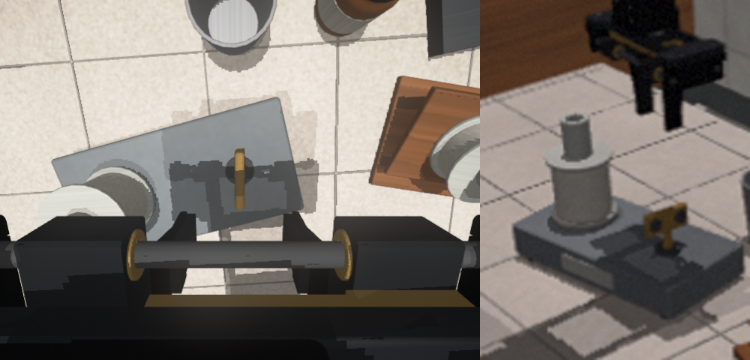

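The wing at (240,178) has turned about 15° past a half turn relative to the clock, which is the stop at 3.4 rad. The drum stands flat and the gripper is clear.

```bash
python3 -c "
from rig import job
print(job.hand_in())"
```

```text
the job is handed in; nothing more can be done
None
```

The tall drum sits flat on the steel disc, the key is wound to its stop and let go, and the job is handed in at about 23 s; no verdict came back, and I didn't touch the short drum, jar, beaker or logbook.

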